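# Slide a ceramic swatch along the rail into the reading pocket

## Robot

A 6-joint arm with a two-finger parallel gripper is mounted at the origin on the work surface. World frame = base frame: x ahead of the robot, y to its left, z up, the work surface at z = 0. Lengths are in m, angles in degrees, forces in N, time in s.
With the tool pointing down it reaches from about 0.4 to 0.825 m from the base axis. Payload 7 kg.
Tool frame: the origin (TCP) lies on the centre line of the jaws, within the pads' length; the fingertips stand 14 mm ahead of it and the grasp point (between the pads) lies 5 mm behind it; z points along the fingers, y is the line along which they close (so a half turn about z gives the same grasp; the last joint's range is limited). The gripper opens to 88 mm and grips with 3 to 60 N. Pads are 19 mm wide; open, the fingers measure 130 mm over their backs; the gripper's body (78 mm by 193 mm) begins 47 mm behind the grasp point.
Start: joints at [-55.056, 20.546, 0.682, 0, -70.136, -16.507], TCP at [0.213, -0.64, 0.241] pointing down, gripper open.
Joint ranges: [-176.03, 176.03], [-82.01, 121.73], [-58.28, 71.71], [-173.87, 95.51], [-174.79, -0.11], [-173.66, 173.66]. Speed limits (degrees/s): [136.94, 136.94, 172.46, 180, 180, 180].

## Interface

Orientations are given as [roll, pitch, yaw] about the fixed x, y, z axes, in that order (R = Rz(yaw) Ry(pitch) Rx(roll)).
In Python, from plant import r gives the robot as it stands.
- The arm moves only by the tool send_rows, never from a script. Its argument "steps" is a list of rows, each an object with "dp": the shift along the tool's x, y, z in mm, a list of three; "roll": the turn about the tool's z in rad; "jaw": the opening in per cent of the stroke, from 0 (shut) to 100 (fully open). In form: [{"dp": [tx, ty, tz], "roll": roll, "jaw": jaw}, ...]. A call has 1 to 5 rows; each row is the pose to reach, as a shift and turn from the pose commanded when the call began, along the tool's axes at that moment; what a row does not reach only later rows make up. A row lasts 1/8 s, in which the tool goes at most 62.5 mm and 10.7 degrees, less where a joint would pass 70% of its speed; a pose out of reach is approached as far as the arm can. A call with a gripper value outside its range is refused whole. The fingers move at their own pace and stop on an object; "newtons" is the grip in N (left out, the last holds). Time passes only in rows, so rows that repeat a pose let the fingers close. It gives the time, the measured TCP pose, the force, the opening and the grip force at its end, in the units of the state.
- r.get_state(): the state, without advancing time (a new reading comes with each control period).
- r.capture(name): name is "scene" or "top" or "wrist"; returns a dict with "image" (400x640x3 uint8, blue, green, red), "K" (3x3 intrinsics, pixels), "rvec" (rotation vector, rad) and "tvec" (3), from world to camera coordinates, as OpenCV has them. Camera axes: x right, y down, z forward; pixel columns grow to the right and rows downward; lengths in m; the calibration is good to about 2 mm. A picture is of the moment at which its call begins. There is no depth.
- r.close_job(): hands the job in; it is judged then, once.
The state is a dict: "time_s": time; "joints": joint angles; "qd": joint speeds; "joint_torque": joint torques, N m; "tcp_pos": TCP position; "eef_rot": TCP orientation; "contact_force": force on the tool from outside, world axes, zero at the start; "moment": the same for the moment, N m; "gripper_width": finger opening in m; "gripper_force": force on a finger pad.
Only numpy, scipy, OpenCV 4.12 (cv2) and the standard library are available. Lean on these libraries where they do the work, as an engineer would, in place of code of your own. Each camera call takes 0.05 s, during which the arm holds its last target. There are 200 camera calls.

## Task

Without lifting or picking it up, push the loose square ceramic swatch on the metal stage flat against the long rail, in the middle stretch of the rail. Then slide it along, keeping it against the rail, into the open corner pocket (the one with the dark reading window; the other is filled by a grey blanking block) until it is fully home against both the rail and the end stop. Leave everything else where it stands.

Things in the scene. Friction and masses are not known exactly. Their poses are not given: they have to be found in the camera images.
- swatch: Loose square white ceramic tile, 50 x 50 mm, 14 mm thick, 55 to 110 g, with a small blue dot painted on the middle of its top. Origin: centre of its underside; z up, x and y parallel to its edges. It lies flat on the stage plate, turned up to 0.5 rad from square with the stage, and slides on it.
- stage: Fixed low metal stage of a colour reader; its place and yaw vary. Origin on the bench under the plate; x points away from the robot to the long rail, y along the rail, z up. Aluminium plate x -120..+90 mm, y -190..+190 mm, top face 10 mm above the bench. Beyond the rail a bracket 8 mm high and a white housing, x +116..+166, y -100..+100 mm, 40 mm high.
- window: Dark round reading window, 32 mm across, flush in the floor of the open pocket. Origin at its centre on the plate's top face, in the stage frame at x = +45 mm and y = +145 or -145 mm: its side tells which pocket is the open one.
- plug: Grey blanking block, 48 x 48 x 12 mm with a small screw head, fixed in the other pocket. Origin: centre of its underside.
- jar: Small lidded glass jar, 32 mm across, 45 mm high, standing on the stage plate at one of its two corners nearest the robot (within 10 mm of x = -88, y = +155 or -155 mm in the stage frame). Origin: centre of its underside. A bystander.
- disc: Round white ceramic blank, 36 mm across, 10 mm thick, lying on the plate at the other near corner. Origin: centre of its underside. A bystander.
- dish_left: Round white porcelain dish, 90 mm across, 22 mm high, on the bench to the left. Origin: centre of its underside. A bystander.
- dish_right: The same kind of dish, on the bench to the right. A bystander.
- vial_left: Clear glass bottle with a white cap, 40 mm across, 105 mm high, on the bench to one side of the stage. Origin: centre of its underside. A bystander.
- vial_right: Greenish glass bottle with a white cap, 40 mm across, 105 mm high, on the bench to the other side. Origin: centre of its underside. A bystander.
- brush: Brush lying on the bench to the right. A bystander.
- rail (a point): Middle of the long dark steel rail's inner face, at plate level: x = +70, y = 0 mm in the stage frame; axes as the stage's. The rail runs along y over the whole plate, 14 mm thick, 10 mm high above the plate (4 mm lower than the swatch's top). The swatch flat against it has its centre at x = +45 mm in the stage frame.
- stop_left (a point): Corner pocket at the rail's +y end: this point is on the plate, on the end stop's inner face, at x = +45, y = +170 mm in the stage frame. The stop is 10 mm high. A lip parallel to the rail (8 mm thick, 10 mm high, inner face x = +14 mm, |y| 135..170 mm, round front end) makes the pocket 56 mm wide, 35 mm deep, open to the middle. A swatch fully home has its centre at y = +145 mm and sticks out 15 mm.
- stop_right (a point): Corner pocket at the rail's -y end: this point is on the plate, on the end stop's inner face, at x = +45, y = -170 mm in the stage frame. The stop is 10 mm high. A lip parallel to the rail (8 mm thick, 10 mm high, inner face x = +14 mm, |y| 135..170 mm, round front end) makes the pocket 56 mm wide, 35 mm deep, open to the middle. A swatch fully home has its centre at y = -145 mm and sticks out 15 mm.

How it is judged:
By the outcome, as a careful person would: the job done as asked, in the order asked, and still so for the second after the job is handed in, with the robot touching nothing.
It also fails if it takes over 64 s, if anything falls off the work surface, if the arm or the gripper's body presses on something with over 40 N, if the wrist force passes 120 N, or if a joint passes its speed limit or range.

## Working session

There is one attempt and no reset: what is moved stays moved. The work goes in short steps, Python scripts to look and compute and a tool call to move; the robot and the scene stay as the last step left them, time stands still between calls to the robot, and variables do not carry over. Pictures are saved under pics/ and viewed, at most 10 in all, crops included, and the job is handed in when it is done.

Besides the shell and the picture viewer there is one more tool, called as name(argument=value, ...) on one line, values as JSON. send_rows: Moves the arm, as the interface text tells. Its arguments: {"type":"object","properties":{"steps":{"type":"array","items":{"type":"object","properties":{"dp":{"type":"array","items":{"type":"number"}},"roll":{"type":"number"},"jaw":{"type":"number"}}}},"newtons":{"type":"number"}},"required":["steps"]}

```bash
mkdir -p pics; ls; python3 - <<'E'
from plant import r
import cv2
s=r.get_state();print(s)
for n in("top","scene"):
    c=r.capture(n);cv2.imwrite(f"pics/{n}0.png",c["image"]);print(n,c["K"],c["rvec"],c["tvec"])
E
```

```text
pics
{'time_s': 0.0, 'joints': array([-5.50555306e+01,  2.05928335e+01,  6.33946960e-01, -2.23816576e-02,
       -7.01355636e+01, -1.65047556e+01]), 'qd': array([-0.01143709, -0.02251967, -0.09419111,  0.01153376,  0.02275056,
       -0.00738503]), 'joint_torque': array([-4.81436982e-04, -5.82714915e+01,  2.93051952e+01,  6.99681357e+00,
        6.84410290e-03, -1.57301256e-04]), 'tcp_pos': array([ 0.21332347, -0.63991002,  0.23960109]), 'eef_rot': array([ 1.79903464e+02, -6.66264585e-03, -1.61567903e+02]), 'contact_force': array([0.53789916, 0.77959994, 0.42321581]), 'moment': array([-0.0704189 ,  0.03232309,  0.0285682 ]), 'gripper_force': 0.0, 'gripper_width': 0.08777033265834981}
top [[363.84024374   0.         316.23650383]
 [  0.         363.84024374 197.13581586]
 [  0.           0.           1.        ]] [ 2.09725847 -2.14803256  0.17690635] [-0.04630631  0.53837862  0.95891857]
scene [[363.87420184   0.         321.15461641]
 [  0.         363.87420184 202.36243572]
 [  0.           0.           1.        ]] [ 2.39318834  0.83373698 -0.26133133] [-0.37405905 -0.27514234  1.48027496]
```

View pics/top0.png

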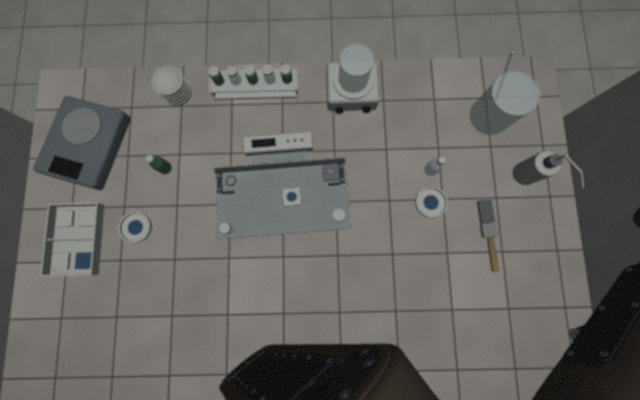

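The top view shows the stage at columns 215-350 and rows 160-238. The window is at the left (+y) near (230,181), the plug at the right near (331,173), and the swatch near (291,197). I'll enlarge that area.

```bash
python3 - <<'E'
import cv2
i=cv2.imread("pics/top0.png")[145:250,205:360]
cv2.imwrite("pics/c1.png",cv2.resize(i,None,fx=5,fy=5,interpolation=cv2.INTER_CUBIC))
E
```

```text
(no output)
```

View pics/c1.png

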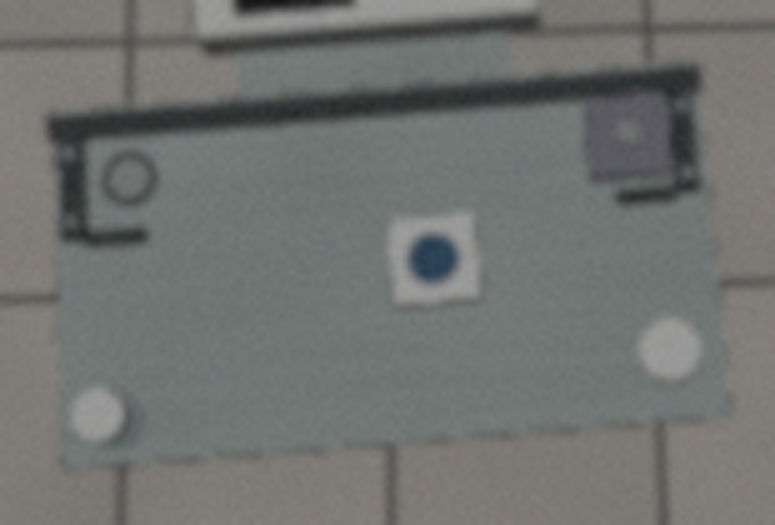

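The crop shows these pixel positions:

| Feature | Crop pixels |
|---|---|
| Window | (129,178) |
| Near plate corners | (63,465), (730,412) |
| Rail back ends | (48,118), (700,70) |
| Swatch dot | (433,258) |
| Swatch corners | (389,217), (472,211), (481,299), (396,304) |
| Jar | (97,413) |
| Disc | (670,348) |

```bash
cat > h.py <<'E'
import numpy as np, cv2
from scipy.optimize import least_squares
from plant import r
def px2w(c,uv,z):
    R=cv2.Rodrigues(np.array(c["rvec"],float))[0];t=np.array(c["tvec"],float).ravel()
    p=cv2.undistortPoints(np.array(uv,float).reshape(-1,1,2),np.array(c["K"]),None)[:,0]
    d=np.c_[p,np.ones(len(p))]@R; o=-R.T@t
    return o+d*((np.broadcast_to(z,len(p))-o[2])/d[:,2])[:,None]
def fit(S,W):
    f=lambda q:(np.array([[np.cos(q[2]),-np.sin(q[2])],[np.sin(q[2]),np.cos(q[2])]])@np.array(S,float).T).T+q[:2]-W[:,:2]
    s=least_squares(lambda q:f(q).ravel(),[.5,0,0]);return s.x,f(s.x)
E
python3 - <<'E'
from h import *
c=r.capture("top")
g=lambda P:[(205+(x+.5)/5-.5,145+(y+.5)/5-.5) for x,y in P]
W=px2w(c,g([(129,178),(63,465),(730,412),(48,118),(700,70)]),[.01,.01,.01,.02,.02])
q,res=fit(np.array([[45,145],[-120,190],[-120,-190],[84,190],[84,-190]])/1e3,W)
print("stage",q[:2],np.degrees(q[2]));print(res*1e3)
R=np.array([[np.cos(q[2]),-np.sin(q[2])],[np.sin(q[2]),np.cos(q[2])]])
w=px2w(c,g([(433,258),(389,217),(472,211),(481,299),(396,304)]),.024)
s=(w[:,:2]-q[:2])@R;print("swatch world",w[:,:2],"stage",s*1e3)
d=np.diff(np.r_[s[1:],s[1:2]],axis=0);print(np.degrees(np.arctan2(d[:,1],d[:,0]))%90)
print("jar",(px2w(c,g([(97,413)]),.055)[:,:2]-q[:2])@R*1e3,"disc",(px2w(c,g([(670,348)]),.02)[:,:2]-q[:2])@R*1e3)
E
```

```text
stage [0.56268449 0.04138828] 3.023950293061782
[[-0.21506155 -0.90102484]
 [-1.96030784  1.10279257]
 [-2.84763801 -0.71832075]
 [ 1.83771257  0.84158945]
 [ 3.18529482 -0.32503643]]
swatch world [[ 0.545875    0.01201644]
 [ 0.57026149  0.03686246]
 [ 0.57254197 -0.01051091]
 [ 0.52164606 -0.01487224]
 [ 0.51998265  0.03321366]] stage [[-18.33554094 -28.44418663]
 [  7.32769873  -4.91922756]
 [  7.10589856 -52.34694361]
 [-43.94921366 -54.01726362]
 [-43.0736124   -5.91056679]]
[89.73205286  1.87382146 88.95726124  1.12680066]
jar [[-95.36139378 156.93462284]] disc [[ -79.46152532 -158.2079303 ]]
```

```bash
cat >> h.py <<'E'
from scipy.spatial.transform import Rotation as Ro
def go(Q,sx,sy,z,rel=0,verbose=True):
    "dp (mm, tool axes) and roll (rad) to stage point sx,sy mm, world TCP height z mm"
    s=r.get_state();T=Ro.from_euler('xyz',s['eef_rot'],degrees=True)
    c,n=np.cos(Q[2]),np.sin(Q[2])
    P=np.array([Q[0]*1e3+c*sx-n*sy,Q[1]*1e3+n*sx+c*sy,z])
    dp=T.inv().apply(P-np.array(s['tcp_pos'])*1e3)
    yaw=s['eef_rot'][2];e=(np.degrees(Q[2])+rel-yaw+90)%180-90
    p=np.array(s['tcp_pos'])[:2]-Q[:2]
    print("t",round(s['time_s'],2),"stage now",np.round([1e3*(c*p[0]+n*p[1]),1e3*(-n*p[0]+c*p[1]),1e3*s['tcp_pos'][2]],1),"dp",np.round(dp,1),"roll",round(float(-np.radians(e)),3),"F",np.round(s['contact_force'],1),"w",round(s['gripper_width']*1e3,1))
Q=np.array([.5627,.0414,np.radians(3.02)])
E
python3 -c "
from h import *
go(Q,-70,-28,200)"
```

```text
t 0.15 stage now [-384.8 -662.1  239.8] dp [-472.   527.6   40.5] roll 0.269 F [-1.1  0.2  0.3] w 87.7
```

send_rows(steps=[{"dp": [-40, 45, 0], "roll": 0.05, "jaw": 0}, {"dp": [-80, 90, 0], "roll": 0.1, "jaw": 0}, {"dp": [-120, 135, 0], "roll": 0.15, "jaw": 0}, {"dp": [-160, 180, 0], "roll": 0.21, "jaw": 0}, {"dp": [-200, 224, 0], "roll": 0.269, "jaw": 0}], newtons=20)

```text
time_s: 0.78
tcp_pos: [0.3327, -0.3628, 0.2405]
eef_rot: [-180.0, 0.0, -177.1]
contact_force: [1.9, 0.1, 0.1]
gripper_width: 0.0433
gripper_force: 0.0
```

```bash
python3 -c "
from h import *
go(Q,-70,-28,200)"
```

```text
t 0.78 stage now [-251.  -391.5  240.5] dp [-180.2  363.9   40.5] roll -0.002 F [1.9 0.1 0.1] w 43.3
```

send_rows(steps=[{"dp": [-20, 45, 0], "roll": 0, "jaw": 0}, {"dp": [-45, 95, 0], "roll": 0, "jaw": 0}, {"dp": [-70, 145, 0], "roll": 0, "jaw": 0}, {"dp": [-95, 195, 0], "roll": 0, "jaw": 0}, {"dp": [-120, 245, 0], "roll": 0, "jaw": 0}])

```text
time_s: 1.4
tcp_pos: [0.4395, -0.1118, 0.2408]
eef_rot: [180.0, 0.0, -177.0]
contact_force: [1.0, 0.6, 0.1]
gripper_width: 0.0004
gripper_force: 0.0
```

send_rows(steps=[{"dp": [-20, 40, 0], "roll": 0, "jaw": 0}, {"dp": [-40, 80, 10], "roll": 0, "jaw": 0}, {"dp": [-60, 119, 20], "roll": 0, "jaw": 0}, {"dp": [-60, 119, 30], "roll": 0, "jaw": 0}, {"dp": [-60, 119, 40], "roll": 0, "jaw": 0}])

```text
time_s: 2.02
tcp_pos: [0.4925, 0.0083, 0.1998]
eef_rot: [-180.0, -0.0, -176.9]
contact_force: [-0.3, -0.3, -0.6]
gripper_width: 0.0006
gripper_force: 0.0
```

```bash
python3 -c "
from h import *
go(Q,-70,-28,60)
c=r.capture('wrist');print(c['K'][0],c['tvec']);cv2.imwrite('pics/w1.png',c['image'])
import pickle;pickle.dump(c,open('w1.pkl','wb'))"
```

```text
t 2.02 stage now [-71.9 -29.3 199.8] dp [ -2.    1.3 139.8] roll 0.001 F [-0.3 -0.3 -0.6] w 0.6
[305.33950894   0.         318.59598111] [ 0.0184126  -0.49727881  0.2231585 ]
```

View pics/w1.png

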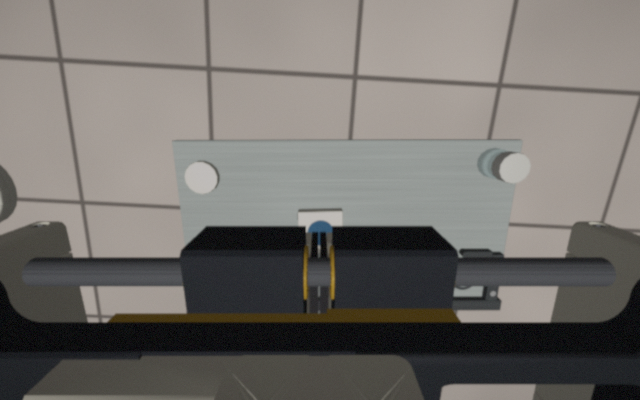

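The wrist view has its top toward the robot. The plate's near corners are at (175,140) and (521,139). The swatch's rear edge runs from (299,210) to (342,209), parallel to the plate edge. The fingertips near (319,240) hide the rail.

```bash
python3 -c "
from h import *
import pickle
c=pickle.load(open('w1.pkl','rb'))
W=px2w(c,[(175,140),(521,139),(299,210),(342,209.5),(202,177),(512,167)],[.01,.01,.024,.024,.02,.055])
q=Q;R=np.array([[np.cos(q[2]),-np.sin(q[2])],[np.sin(q[2]),np.cos(q[2])]])
print((W[:,:2]-q[:2])@R*1e3)
Rm=cv2.Rodrigues(c['rvec'])[0];print(-Rm.T@c['tvec'],Rm)
"
```

```text
[[-119.45469374 -184.49394461]
 [-120.76323303  187.68147639]
 [ -45.09849102  -51.23597823]
 [ -45.71570286   -4.15043854]
 [ -80.92754332 -155.48897082]
 [ -97.37730515  154.40941962]]
[0.42285246 0.00455612 0.3443835 ] [[-0.05327845  0.9985789  -0.00125825]
 [ 0.96447485  0.05178526  0.25904931]
 [ 0.25874633  0.0125882  -0.96586328]]
```

send_rows(steps=[{"dp": [0, 1, 45], "roll": 0, "jaw": 28}, {"dp": [0, 1, 90], "roll": 0, "jaw": 28}, {"dp": [0, 1, 135], "roll": 0, "jaw": 28}, {"dp": [0, 1, 155], "roll": 0, "jaw": 28}, {"dp": [0, 1, 172], "roll": 0, "jaw": 28}])

```text
time_s: 2.7
tcp_pos: [0.4923, 0.0082, 0.0277]
eef_rot: [-180.0, -0.0, -177.1]
contact_force: [-0.3, -0.1, 0.5]
gripper_width: 0.0242
gripper_force: 0.0
```

send_rows(steps=[{"dp": [-4, 0, 0], "roll": 0, "jaw": 28}, {"dp": [-9, 0, 0], "roll": 0, "jaw": 28}, {"dp": [-14, 0, 0], "roll": 0, "jaw": 28}, {"dp": [-19, 0, 0], "roll": 0, "jaw": 28}, {"dp": [-24, 0, 0], "roll": 0, "jaw": 28}])

```text
time_s: 3.32
tcp_pos: [0.5169, 0.0106, 0.0288]
eef_rot: [180.0, -0.0, -177.0]
contact_force: [-2.1, -0.4, 1.4]
gripper_width: 0.0244
gripper_force: 0.8
```

```bash
python3 -c "
from h import *
go(Q,10,-28,28)
c=r.capture('wrist');cv2.imwrite('pics/w2.png',c['image'])"
```

```text
t 3.33 stage now [-47.3 -28.3  28.8] dp [-57.3   0.3   0.8] roll 0.0 F [-2.1 -0.4  1.4] w 24.4
```

View pics/w2.png

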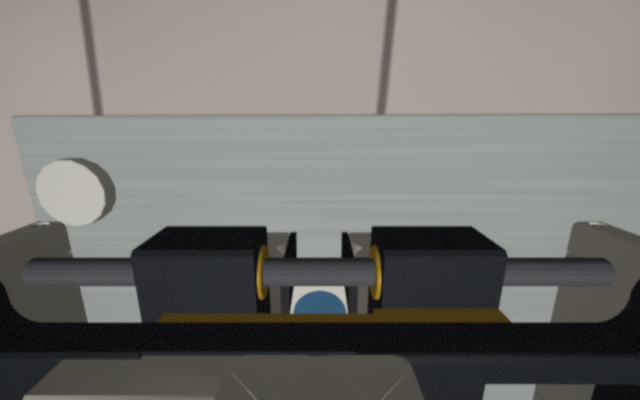

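The view shows the swatch in front of both fingertips and centred between them, with the dot at (320,300). I'll keep pushing.

send_rows(steps=[{"dp": [-5, 0, 0], "roll": 0, "jaw": 28}, {"dp": [-10, 0, 0], "roll": 0, "jaw": 28}, {"dp": [-15, 0, 0], "roll": 0, "jaw": 28}, {"dp": [-20, 0, 0], "roll": 0, "jaw": 28}, {"dp": [-25, 0, 0], "roll": 0, "jaw": 28}])

```text
time_s: 4.0
tcp_pos: [0.5421, 0.012, 0.0285]
eef_rot: [-180.0, -0.0, -177.0]
contact_force: [-1.3, 0.0, 0.5]
gripper_width: 0.0245
gripper_force: 0.8
```

send_rows(steps=[{"dp": [-5, 0, 0], "roll": 0, "jaw": 28}, {"dp": [-10, 0, 0], "roll": 0, "jaw": 28}, {"dp": [-15, 0, 0], "roll": 0, "jaw": 28}, {"dp": [-19, 0, 0], "roll": 0, "jaw": 28}, {"dp": [-23, 0, 0], "roll": 0, "jaw": 28}])

```text
time_s: 4.62
tcp_pos: [0.5649, 0.0132, 0.0285]
eef_rot: [-180.0, -0.0, -177.0]
contact_force: [-0.9, -0.1, 1.3]
gripper_width: 0.0242
gripper_force: 0.7
```

```bash
python3 -c "
from h import *
go(Q,10,-28,28)
c=r.capture('top');cv2.imwrite('pics/t2.png',cv2.resize(c['image'][145:250,205:360],None,fx=5,fy=5,interpolation=cv2.INTER_CUBIC))"
```

```text
t 4.62 stage now [  0.7 -28.3  28.5] dp [-9.3  0.3  0.5] roll 0.0 F [-0.9 -0.1  1.3] w 24.2
```

Now I'll take fine steps until the force shows contact with the rail.

send_rows(steps=[{"dp": [-1.5, 0, 0], "roll": 0, "jaw": 28}, {"dp": [-3, 0, 0], "roll": 0, "jaw": 28}, {"dp": [-4.5, 0, 0], "roll": 0, "jaw": 28}, {"dp": [-6, 0, 0], "roll": 0, "jaw": 28}])

```text
time_s: 5.18
tcp_pos: [0.5709, 0.0136, 0.0285]
eef_rot: [180.0, 0.0, -177.0]
contact_force: [-0.3, -0.6, -0.7]
gripper_width: 0.0247
gripper_force: 0.2
```

send_rows(steps=[{"dp": [-0.7, 0, 0], "roll": 0, "jaw": 28}, {"dp": [-1.4, 0, 0], "roll": 0, "jaw": 28}])

```text
time_s: 5.42
tcp_pos: [0.5721, 0.0136, 0.0285]
eef_rot: [-180.0, -0.0, -177.0]
contact_force: [-1.3, -0.6, 0.1]
gripper_width: 0.0242
gripper_force: 0.3
```

send_rows(steps=[{"dp": [-0.5, 0, 0], "roll": 0, "jaw": 28}, {"dp": [-1, 0, 0], "roll": 0, "jaw": 28}])

```text
time_s: 5.68
tcp_pos: [0.5732, 0.0137, 0.0286]
eef_rot: [-180.0, 0.0, -177.0]
contact_force: [-0.1, 0.5, 0.2]
gripper_width: 0.0245
gripper_force: 0.2
```

send_rows(steps=[{"dp": [-0.8, 0, 0], "roll": 0, "jaw": 28}, {"dp": [-1.5, 0, 0], "roll": 0, "jaw": 28}])

```text
time_s: 5.92
tcp_pos: [0.5735, 0.0135, 0.0285]
eef_rot: [-180.0, -0.1, -177.0]
contact_force: [-7.5, 1.4, 5.4]
gripper_width: 0.0249
gripper_force: 3.3
```

send_rows(steps=[{"dp": [-0.5, 0, 0], "roll": 0, "jaw": 28}, {"dp": [-1, 0, 0], "roll": 0, "jaw": 28}])

```text
time_s: 6.18
tcp_pos: [0.5736, 0.0135, 0.0284]
eef_rot: [-180.0, -0.2, -177.0]
contact_force: [-9.8, 1.7, 7.3]
gripper_width: 0.0248
gripper_force: 4.6
```

```bash
python3 -c "
from h import *
go(Q,10,-28,28)
c=r.capture('top');a=cv2.resize(c['image'][150:215,210:350],None,fx=5.5,fy=5.5,interpolation=cv2.INTER_CUBIC);cv2.imwrite('pics/t2.png',a)"
```

```text
t 6.17 stage now [  9.4 -28.4  28.4] dp [-0.6  0.4  0.4] roll -0.0 F [-9.8  1.7  7.3] w 24.8
```

View pics/t2.png

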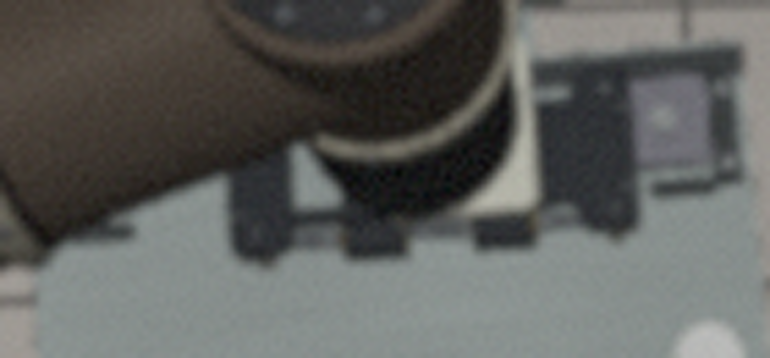

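The arm hides the swatch in this view. The force rise to 10 N at TCP stage x = 9.4, with both fingers on its rear face, shows it is flat on the rail. Next I'll back off, rise, and go round to its -y side.

send_rows(steps=[{"dp": [2, 0, 0], "roll": 0, "jaw": 28}, {"dp": [8, 0, 0], "roll": 0, "jaw": 28}, {"dp": [18, 0, 0], "roll": 0, "jaw": 28}, {"dp": [20, 0, -25], "roll": 0, "jaw": 0}, {"dp": [20, 0, -55], "roll": 0, "jaw": 0}])

```text
time_s: 6.85
tcp_pos: [0.5546, 0.0125, 0.0837]
eef_rot: [-180.0, -0.1, -177.0]
contact_force: [1.0, -0.4, 0.8]
gripper_width: 0.0098
gripper_force: 0.0
```

send_rows(steps=[{"dp": [-15, -25, 0], "roll": 0, "jaw": 0}, {"dp": [-35, -50, 0], "roll": 0, "jaw": 0}, {"dp": [-51, -58, 0], "roll": 0, "jaw": 0}, {"dp": [-51, -58, 0], "roll": 0, "jaw": 0}])

```text
time_s: 7.35
tcp_pos: [0.61, -0.0431, 0.0833]
eef_rot: [-180.0, 0.0, -177.0]
contact_force: [-0.4, 0.3, -0.0]
gripper_width: 0.0004
gripper_force: 0.0
```

```bash
python3 -c "
from h import *
go(Q,41,-86,28.5)
c=r.capture('wrist');cv2.imwrite('pics/w3.png',c['image']);import pickle;pickle.dump(c,open('w3.pkl','wb'))"
```

```text
t 7.35 stage now [ 42.8 -86.8  83.3] dp [ 1.8  0.8 54.8] roll -0.001 F [-0.4  0.3 -0. ] w 0.4
```

View pics/w3.png

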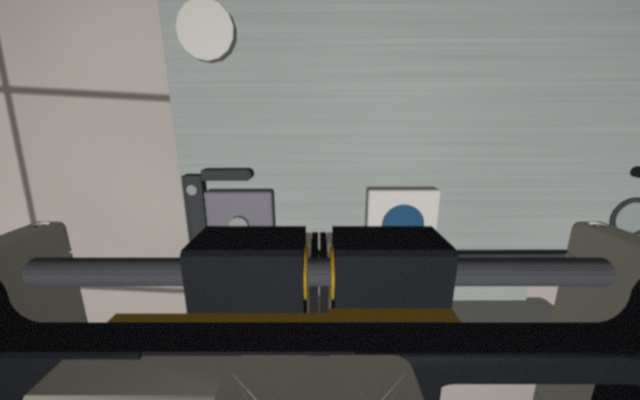

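The view shows the swatch square against the rail, with its rear edge from (368,187) to (438,188) and the dot near (403,222). The plug, at (240,205), is clear on the left. I'll descend and then approach from the -y side.

send_rows(steps=[{"dp": [2.5, 0, 20], "roll": 0, "jaw": 0}, {"dp": [2.5, 0, 40], "roll": 0, "jaw": 0}, {"dp": [2.5, 0, 55], "roll": 0, "jaw": 0}, {"dp": [2.5, 0, 55], "roll": 0, "jaw": 0}])

```text
time_s: 7.9
tcp_pos: [0.606, -0.0425, 0.0275]
eef_rot: [-180.0, -0.1, -177.0]
contact_force: [-1.2, 0.6, -1.1]
gripper_width: 0.0005
gripper_force: 0.0
```

send_rows(steps=[{"dp": [0, 4, 0], "roll": 0, "jaw": 0}, {"dp": [0, 8, 0], "roll": 0, "jaw": 0}, {"dp": [0, 12, 0], "roll": 0, "jaw": 0}, {"dp": [0, 16, 0], "roll": 0, "jaw": 0}, {"dp": [0, 20, 0], "roll": 0, "jaw": 0}])

```text
time_s: 8.52
tcp_pos: [0.6061, -0.0226, 0.0288]
eef_rot: [-180.0, 0.0, -177.0]
contact_force: [-0.5, -2.1, 2.6]
gripper_width: 0.0007
gripper_force: 0.9
```

```bash
python3 -c "
from h import *
go(Q,41,-86,28.5)
c=r.capture('wrist');cv2.imwrite('pics/w4.png',c['image'])"
```

```text
t 8.53 stage now [ 40.  -66.2  28.8] dp [ -1.  -19.8   0.3] roll 0.0 F [-0.5 -2.1  2.6] w 0.7
```

View pics/w4.png

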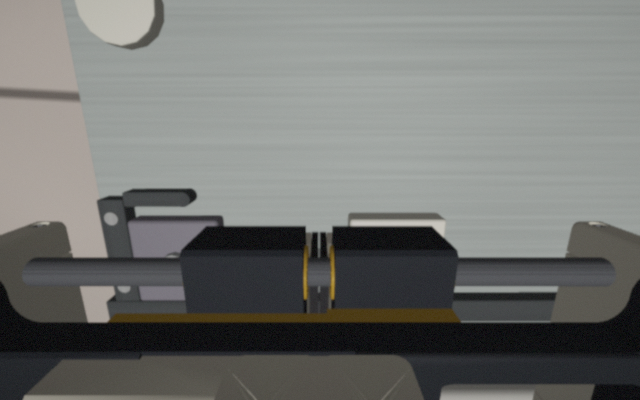

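The swatch's rear edge, at rows 213-215 and columns 348-443, is still square, and the fingertips are at its -y face. I'll slide it along +y with a slight bias toward the rail.

send_rows(steps=[{"dp": [-0.1, 5, 0], "roll": 0, "jaw": 0}, {"dp": [-0.2, 11, 0], "roll": 0, "jaw": 0}, {"dp": [-0.4, 17, 0], "roll": 0, "jaw": 0}, {"dp": [-0.5, 23, 0], "roll": 0, "jaw": 0}, {"dp": [-0.6, 29, 0], "roll": 0, "jaw": 0}])

```text
time_s: 9.2
tcp_pos: [0.6048, 0.0067, 0.0284]
eef_rot: [-180.0, -0.0, -177.0]
contact_force: [-1.4, -2.9, 0.9]
gripper_width: 0.0005
gripper_force: 1.2
```

send_rows(steps=[{"dp": [-0.1, 6, 0], "roll": 0, "jaw": 0}, {"dp": [-0.2, 12, 0], "roll": 0, "jaw": 0}, {"dp": [-0.4, 18, 0], "roll": 0, "jaw": 0}, {"dp": [-0.5, 24, 0], "roll": 0, "jaw": 0}, {"dp": [-0.6, 30, 0], "roll": 0, "jaw": 0}])

```text
time_s: 9.82
tcp_pos: [0.6043, 0.0369, 0.0286]
eef_rot: [180.0, 0.0, -177.0]
contact_force: [-0.8, -1.5, -0.7]
gripper_width: 0.0004
gripper_force: 0.5
```

```bash
python3 -c "
from h import *
go(Q,41,95,28.5)
c=r.capture('wrist');cv2.imwrite('pics/w5.png',c['image'])"
```

```text
t 9.82 stage now [41.3 -6.7 28.6] dp [3.000e-01 1.017e+02 1.000e-01] roll 0.0 F [-0.8 -1.5 -0.7] w 0.4
```

View pics/w5.png

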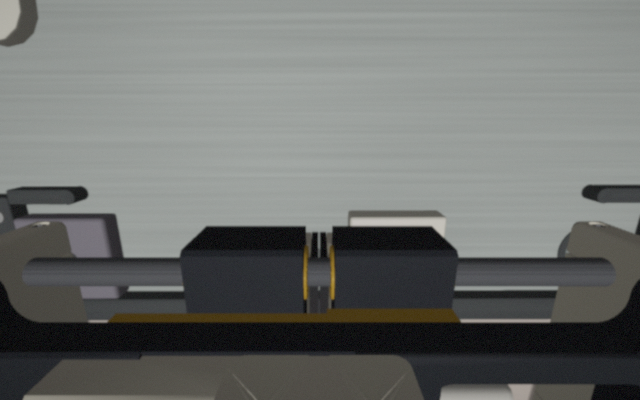

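The swatch is still square and against the rail, with its edge at row 212 and columns 348-443. Its near face is about 14 mm from the TCP, so it should be home at TCP y of about 106.

send_rows(steps=[{"dp": [-0.1, 6, 0], "roll": 0, "jaw": 0}, {"dp": [-0.2, 12, 0], "roll": 0, "jaw": 0}, {"dp": [-0.3, 18, 0], "roll": 0, "jaw": 0}, {"dp": [-0.4, 24, 0], "roll": 0, "jaw": 0}, {"dp": [-0.5, 30, 0], "roll": 0, "jaw": 0}])

```text
time_s: 10.5
tcp_pos: [0.6029, 0.0666, 0.0286]
eef_rot: [-180.0, -0.0, -177.0]
contact_force: [-0.1, -1.9, 1.4]
gripper_width: 0.0005
gripper_force: 1.0
```

send_rows(steps=[{"dp": [-0.1, 6, 0], "roll": 0, "jaw": 0}, {"dp": [-0.2, 12, 0], "roll": 0, "jaw": 0}, {"dp": [-0.3, 18, 0], "roll": 0, "jaw": 0}, {"dp": [-0.4, 24, 0], "roll": 0, "jaw": 0}, {"dp": [-0.5, 30, 0], "roll": 0, "jaw": 0}])

```text
time_s: 11.12
tcp_pos: [0.602, 0.0968, 0.0285]
eef_rot: [180.0, 0.0, -177.0]
contact_force: [-0.4, -1.6, -0.3]
gripper_width: 0.0006
gripper_force: 0.5
```

send_rows(steps=[{"dp": [-0.1, 6, 0], "roll": 0, "jaw": 0}, {"dp": [-0.2, 12, 0], "roll": 0, "jaw": 0}, {"dp": [-0.3, 18, 0], "roll": 0, "jaw": 0}, {"dp": [-0.4, 24, 0], "roll": 0, "jaw": 0}, {"dp": [-0.5, 30, 0], "roll": 0, "jaw": 0}])

```text
time_s: 11.75
tcp_pos: [0.6007, 0.1265, 0.0285]
eef_rot: [-180.0, -0.0, -177.0]
contact_force: [-2.1, -2.4, 1.1]
gripper_width: 0.0003
gripper_force: 1.2
```

```bash
python3 -c "
from h import *
go(Q,41,106,28.5)
c=r.capture('wrist');cv2.imwrite('pics/w6.png',c['image'])"
```

```text
t 11.75 stage now [42.4 83.  28.5] dp [ 1.4 23.   0. ] roll 0.0 F [-2.1 -2.4  1.1] w 0.3
```

View pics/w6.png

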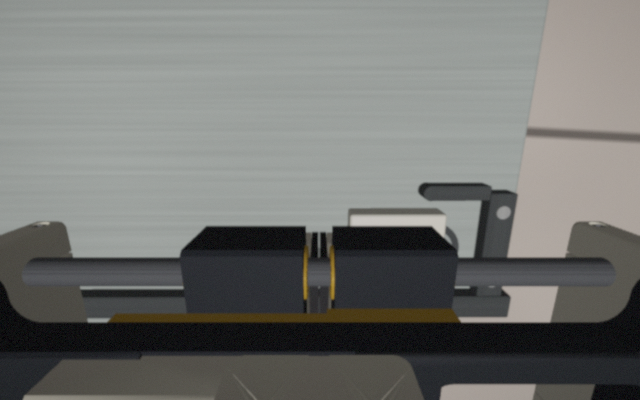

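The swatch's leading corner, at (444,212), is inside the lip, whose tip is at (425,190), with clear room. The stop face is near column 480. I'll slow down for the last stretch.

send_rows(steps=[{"dp": [-0.1, 4, 0], "roll": 0, "jaw": 0}, {"dp": [-0.2, 8, 0], "roll": 0, "jaw": 0}, {"dp": [-0.3, 11, 0], "roll": 0, "jaw": 0}, {"dp": [-0.4, 14, 0], "roll": 0, "jaw": 0}, {"dp": [-0.5, 16, 0], "roll": 0, "jaw": 0}])

```text
time_s: 12.42
tcp_pos: [0.6006, 0.1425, 0.0285]
eef_rot: [180.0, 0.0, -177.0]
contact_force: [-1.9, -1.7, 0.7]
gripper_width: 0.0004
gripper_force: 0.8
```

send_rows(steps=[{"dp": [0, 1, 0], "roll": 0, "jaw": 0}, {"dp": [0, 2, 0], "roll": 0, "jaw": 0}, {"dp": [0, 3, 0], "roll": 0, "jaw": 0}, {"dp": [0, 4, 0], "roll": 0, "jaw": 0}])

```text
time_s: 12.92
tcp_pos: [0.6006, 0.1465, 0.0286]
eef_rot: [180.0, 0.0, -177.0]
contact_force: [0.1, -0.8, -0.6]
gripper_width: 0.0006
gripper_force: 0.3
```

send_rows(steps=[{"dp": [0, 0.7, 0], "roll": 0, "jaw": 0}, {"dp": [0, 1.4, 0], "roll": 0, "jaw": 0}])

```text
time_s: 13.18
tcp_pos: [0.6004, 0.1478, 0.0286]
eef_rot: [180.0, 0.0, -177.0]
contact_force: [0.4, -0.3, -1.5]
gripper_width: 0.0005
gripper_force: 0.3
```

send_rows(steps=[{"dp": [0, 0.5, 0], "roll": 0, "jaw": 0}, {"dp": [0, 1, 0], "roll": 0, "jaw": 0}])

```text
time_s: 13.42
tcp_pos: [0.6003, 0.1487, 0.0286]
eef_rot: [-180.0, 0.0, -177.0]
contact_force: [0.7, -0.8, -0.3]
gripper_width: 0.0005
gripper_force: 0.3
```

send_rows(steps=[{"dp": [0, 0.6, 0], "roll": 0, "jaw": 0}, {"dp": [0, 1.2, 0], "roll": 0, "jaw": 0}])

```text
time_s: 13.68
tcp_pos: [0.6003, 0.1494, 0.0286]
eef_rot: [-180.0, -0.0, -177.0]
contact_force: [1.7, -6.7, 0.2]
gripper_width: 0.0005
gripper_force: 3.1
```

send_rows(steps=[{"dp": [0, 0.6, 0], "roll": 0, "jaw": 0}, {"dp": [0, 1.2, 0], "roll": 0, "jaw": 0}])

```text
time_s: 13.92
tcp_pos: [0.6002, 0.1494, 0.0287]
eef_rot: [-179.9, -0.0, -177.0]
contact_force: [3.2, -10.6, 1.0]
gripper_width: 0.0004
gripper_force: 5.7
```

The swatch met the stop at TCP y of about 106 with 10 N. I'll retreat along -y, lift, and go clear to look.

send_rows(steps=[{"dp": [0, -2, 0], "roll": 0, "jaw": 0}, {"dp": [0, -8, 0], "roll": 0, "jaw": 0}, {"dp": [0, -18, 0], "roll": 0, "jaw": 0}, {"dp": [0, -20, -30], "roll": 0, "jaw": 0}, {"dp": [0, -20, -80], "roll": 0, "jaw": 0}])

```text
time_s: 14.55
tcp_pos: [0.5999, 0.1299, 0.1076]
eef_rot: [-179.9, -0.2, -177.0]
contact_force: [0.8, 0.5, -0.0]
gripper_width: 0.0006
gripper_force: 0.0
```

send_rows(steps=[{"dp": [30, -40, -20], "roll": 0, "jaw": 0}, {"dp": [60, -80, -40], "roll": 0, "jaw": 0}, {"dp": [90, -120, -60], "roll": 0, "jaw": 0}, {"dp": [110, -160, -60], "roll": 0, "jaw": 0}, {"dp": [130, -200, -60], "roll": 0, "jaw": 0}])

```text
time_s: 15.18
tcp_pos: [0.4811, -0.0769, 0.1692]
eef_rot: [180.0, 0.1, -177.0]
contact_force: [0.0, -1.1, -0.6]
gripper_width: 0.0005
gripper_force: 0.0
```

```bash
python3 -c "
from h import *
import pickle
a=[]
for n in('top','wrist'):
    c=r.capture(n);pickle.dump(c,open(n+'7.pkl','wb'));a.append(c['image'])
x=cv2.resize(a[0][155:205,205:285],(800,500),interpolation=cv2.INTER_CUBIC);cv2.imwrite('pics/t7.png',x);cv2.imwrite('pics/w7.png',a[1])"
```

```text
(no output)
```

View pics/t7.png

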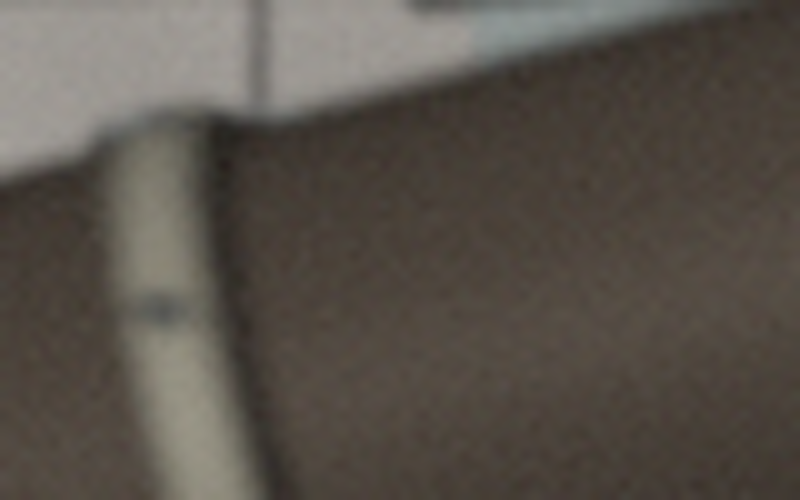

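The arm blocks the top view, and that was my tenth picture. I'll check numerically from a clear wrist-camera pose above the pocket.

```bash
python3 -c "
from h import *
go(Q,65,135,200)"
```

```text
t 15.28 stage now [ -89.3 -115.2  168.8] dp [-153.6  250.6  -31.2] roll -0.003 F [ 1.1  0.4 -0.2] w 0.0
```

send_rows(steps=[{"dp": [-25, 40, -31], "roll": 0, "jaw": 0}, {"dp": [-55, 90, -31], "roll": 0, "jaw": 0}, {"dp": [-90, 140, -31], "roll": 0, "jaw": 0}, {"dp": [-125, 195, -31], "roll": 0, "jaw": 0}, {"dp": [-154, 250, -31], "roll": 0, "jaw": 0}])

```text
time_s: 15.9
tcp_pos: [0.6225, 0.182, 0.1995]
eef_rot: [180.0, 0.0, -177.0]
contact_force: [0.4, -0.5, 0.2]
gripper_width: 0.0003
gripper_force: 0.0
```

send_rows(steps=[{"dp": [0, 0, 0], "roll": 0, "jaw": 0}, {"dp": [0, 0, 0], "roll": 0, "jaw": 0}])

```text
time_s: 16.15
tcp_pos: [0.6211, 0.1803, 0.1989]
eef_rot: [-180.0, -0.1, -176.9]
contact_force: [-0.7, -0.3, -0.9]
gripper_width: 0.0006
gripper_force: 0.0
```

```bash
cat > chk.py <<'E'
from h import *
c=r.capture('wrist');R=cv2.Rodrigues(np.array(c['rvec'],float))[0]
go(Q,65,135,200)
# rectified top-down view in the stage frame at swatch-top height (0.5 mm/px): col = 190-y, row = 95-x
cs,sn=np.cos(Q[2]),np.sin(Q[2])
def rect(z):
    X,Y=np.meshgrid(np.arange(95,0,-.5),np.arange(190,95,-.5),indexing='ij')
    P=np.stack([Q[0]+(cs*X-sn*Y)/1e3,Q[1]+(sn*X+cs*Y)/1e3,np.full(X.shape,z)],-1).reshape(-1,3)
    uv=cv2.projectPoints(P,np.array(c['rvec'],float),np.array(c['tvec'],float),np.array(c['K']),None)[0].reshape(*X.shape,2).astype(np.float32)
    return cv2.remap(c['image'],uv[...,0],uv[...,1],cv2.INTER_LINEAR)
I=rect(.024);g=cv2.cvtColor(I,cv2.COLOR_BGR2GRAY);b=I.astype(int)
m=((b[...,0]-b[...,2])>40).astype(np.uint8);M=cv2.moments(m,True)
if M['m00']:print("dot stage",95-M['m01']/M['m00']*.5,190-M['m10']/M['m00']*.5,"d",2*np.sqrt(M['m00']/np.pi)*.5)
np.save('rect.npy',I)
for x in(60,50,30,23):print("along y at x",x,g[int((95-x)*2),::5])
for y in(160,145,125):print("along x at y",y,g[::5,int((190-y)*2)])
t=(g>150).astype(np.uint8);C=max(cv2.findContours(t,cv2.RETR_EXTERNAL,cv2.CHAIN_APPROX_NONE)[0],key=cv2.contourArea)
print(cv2.minAreaRect(C),cv2.boundingRect(C))
E
python3 chk.py
```

```text
t 16.2 stage now [ 65.6 135.  199.3] dp [ 0.6 -0.  -0.7] roll -0.0 F [-0.5 -0.1 -0.1] w 0.5
dot stage 44.63393964448119 146.1167837949566 d 27.748722757607958
along y at x 60 [165 153 135  82 139 151 129  80 170 193 194 194 194 193 193 190 180 175
 171 180 190 194 194 194 194 194 193 188 160 162 160 160 161 160 161 162
 161 162]
along y at x 50 [167 152 139  74  73  72  71  74 174 193 194 193 151  87  86  86  86  86
  88  86  89  89  89 142 193 193 194 186 157 162 161 161 161 161 162 161
 162 161]
along y at x 30 [164 146 135  75  73  73  71  76 171 193 194 194 193 194 193 185 159 144
 142 159 178 192 194 193 194 194 194 184 154 158 158 158 158 157 157 157
 157 156]
along y at x 23 [165 149 141  76  93 109  82  77 169 194 193 194 194 194 193 194 194 193
 194 193 193 194 192 194 193 194 193 185 157 159 159 159 158 158 159 159
 158 158]
along x at y 160 [170 169 169 169 159 126  73  68  73  72 116 190 194 194 194 193 193 184
 151 121 109 116 144 178 192 193 193 194 194 193 164 152 154  93  72  74
 133 157]
along x at y 145 [114 117 119 121 138 127  73  70  72  72 117 191 194 193 171  90  88  88
  88  88  88  88  87  84  86  88 142 192 194 194 162 154 155  94  71  72
 134 157]
along x at y 125 [167 168 167 168 158 127  73  70  74  72 118 192 194 194 193 194 194 195
 194 195 194 194 194 194 194 194 194 194 194 193 163 154 157 157 156 157
 159 157]
((94.49998474121094, 120.49998474121094), (188.99996948242188, 136.99996948242188), -0.0) (0, 52, 190, 138)
```

```bash
cat >> chk.py <<'E'
print('----')
def edges(z,cols=None,rows=None):
    G=cv2.cvtColor(rect(z),cv2.COLOR_BGR2GRAY).astype(float)
    p=G[:,cols].mean(1) if cols else G[rows].mean(0)
    p=cv2.GaussianBlur(p.reshape(-1,1),(1,5),1).ravel();d=np.diff(p);o=[]
    for i in range(1,len(d)-1):
        if abs(d[i])>5 and abs(d[i])>=abs(d[i-1]) and abs(d[i])>abs(d[i+1]):
            k=i+.5+.5*(abs(d[i-1])-abs(d[i+1]))/(abs(d[i-1])-2*abs(d[i])+abs(d[i+1]));o.append((round((95 if cols else 190)-.5*k,1),int(d[i])))
    return o
S=lambda y0,y1:slice(int((190-y1)*2),int((190-y0)*2))
Sx=lambda x0,x1:slice(int((95-x1)*2),int((95-x0)*2))
for z in(.024,.020):
    print(z,"x-edges y162-168",edges(z,cols=S(161,168)));print("  y140-145",edges(z,cols=S(138,152)));print("  y122-130",edges(z,cols=S(123,130)))
    print("  y-edges x25-30",edges(z,rows=Sx(27,30)));print("  y-edges x62-66",edges(z,rows=Sx(63,67)));print("  y-edges x48-52",edges(z,rows=Sx(48,52)))
print("0.01",edges(.01,rows=Sx(40,50)))
E
python3 chk.py|sed -n '/----/,$p'
```

```text
----
0.024 x-edges y162-168 [(np.float64(82.0), -13), (np.float64(69.8), 20), (np.float64(19.9), -12), (np.float64(13.1), -16), (np.float64(5.4), 14)]
  y140-145 [(np.float64(82.1), -14), (np.float64(69.8), 20), (np.float64(58.8), -16), (np.float64(30.6), 16), (np.float64(20.0), -11), (np.float64(13.1), -16), (np.float64(5.6), 15)]
  y122-130 [(np.float64(82.1), -14), (np.float64(69.7), 20), (np.float64(19.9), -11)]
  y-edges x25-30 [(np.float64(184.1), -17), (np.float64(171.0), 22), (np.float64(121.8), -6)]
  y-edges x62-66 [(np.float64(189.0), -6), (np.float64(184.4), -12), (np.float64(171.1), 21), (np.float64(121.8), -11)]
  y-edges x48-52 [(np.float64(184.3), -15), (np.float64(171.1), 21), (np.float64(159.8), -16), (np.float64(132.8), 16), (np.float64(121.9), -7)]
0.02 x-edges y162-168 [(np.float64(83.1), -14), (np.float64(70.7), 20), (np.float64(20.3), -11), (np.float64(13.3), -16), (np.float64(5.5), 14)]
  y140-145 [(np.float64(83.1), -14), (np.float64(70.7), 20), (np.float64(59.5), -16), (np.float64(31.0), 15), (np.float64(20.3), -11), (np.float64(13.3), -15), (np.float64(5.7), 15)]
  y122-130 [(np.float64(83.2), -14), (np.float64(70.6), 19), (np.float64(20.3), -11)]
  y-edges x25-30 [(np.float64(184.7), -17), (np.float64(171.5), 22), (np.float64(121.7), -6)]
  y-edges x62-66 [(np.float64(185.0), -14), (np.float64(171.5), 21), (np.float64(121.7), -9)]
  y-edges x48-52 [(np.float64(184.9), -15), (np.float64(171.5), 21), (np.float64(160.3), -17), (np.float64(132.4), 16), (np.float64(121.7), -7)]
0.01 [(np.float64(186.5), -14), (np.float64(172.7), 20), (np.float64(161.7), -17), (np.float64(131.8), 17), (np.float64(121.3), -6)]
```

The numbers show it home. After allowing for the stage bias seen on the rail, lip and stop edges, the swatch's front edge is at x of about 70 and its outer edge at y of about 170. It is square, and the arm is clear.

```bash
python3 -c "
from plant import r
print(r.close_job())"
```

```text
the job is handed in; nothing more can be done
None
```

The swatch was pushed flat against the rail near its middle and slid along it into the open left (+y) pocket. It measures home against both the rail and the end stop, to within about 0.5 mm. The job was handed in at about 16 s with the arm clear and no contact seen with anything else.

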